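Return three mixed-up pressure gauges to their own trays

TASK

The three pressure gauges have been put back in each other's trays: put each one, dial up, on the pad of its own colour, with its round body wholly on that pad. Use the empty grey tray to park one gauge while you make room; it ends up empty again. The gauges are delicate, so set them down gently, never drop them, and leave the cup, the wrench and the bulb where they are.

Things in the scene. Friction and masses are not known exactly. Their poses are not given: they have to be found in the camera images.
- red_gauge: pressure gauge in a red rubber boot, on its back, white dial up: round puck, 50 mm diameter, 34 mm high, about 180 g; a brass stem (10 mm thick, 14 mm nut) sticks out level from its side, 16 mm above its underside, to 49 mm from its axis. Origin: centre of the underside; x along the stem, z up. Loose; grip from above across the puck, square to the stem. Starts in a tray not its own.
- blue_gauge: pressure gauge in a blue rubber boot, on its back, white dial up: round puck, 50 mm diameter, 34 mm high, about 180 g; a brass stem (10 mm thick, 14 mm nut) sticks out level from its side, 16 mm above its underside, to 49 mm from its axis. Origin: centre of the underside; x along the stem, z up. Loose; grip from above across the puck, square to the stem. Starts in a tray not its own.
- green_gauge: pressure gauge in a green rubber boot, on its back, white dial up: round puck, 50 mm diameter, 34 mm high, about 180 g; a brass stem (10 mm thick, 14 mm nut) sticks out level from its side, 16 mm above its underside, to 49 mm from its axis. Origin: centre of the underside; x along the stem, z up. Loose; grip from above across the puck, square to the stem. Starts in a tray not its own.
- red_tray: yellow tray fixed to the bench, with a round red pad (84 mm diameter, flush with the floor) at its centre and red corner tags. Home of the red gauge. Outside 140 (x) by 130 mm (y), walls 4 mm thick, rim 12 mm and floor 6 mm above the bench. Origin: on the bench below the pad centre; z up.
- blue_tray: yellow tray fixed to the bench, with a round blue pad (84 mm diameter, flush with the floor) at its centre and blue corner tags. Home of the blue gauge. Outside 140 (x) by 130 mm (y), walls 4 mm thick, rim 12 mm and floor 6 mm above the bench. Origin: on the bench below the pad centre; z up.
- green_tray: yellow tray fixed to the bench, with a round green pad (84 mm diameter, flush with the floor) at its centre and green corner tags. Home of the green gauge. Outside 140 (x) by 130 mm (y), walls 4 mm thick, rim 12 mm and floor 6 mm above the bench. Origin: on the bench below the pad centre; z up.
- grey_tray: yellow tray fixed to the bench, with a round grey pad (84 mm diameter, flush with the floor) at its centre and grey corner tags. The spare, empty at the start. Outside 140 (x) by 130 mm (y), walls 4 mm thick, rim 12 mm and floor 6 mm above the bench. Origin: on the bench below the pad centre; z up.
- cup: steel calibration cup, 64 mm across the mouth, 75 mm high, standing on the far right of the trays. Origin: centre of the underside. Bystander.
- wrench: open-ended wrench, 180 mm long, lying on the bench beyond the trays, more or less crosswise to the robot. Origin: about the middle of its length, on the bench; x along its length. Bystander.
- bulb: blue hand-pump bulb, 54 mm in diameter, 70 mm high, standing on its flat base on the far left of the trays. Origin: centre of the underside. Bystander.

How it is judged:
On the way:
1. one of the gauges has been set down in the spare grey tray (((horizontal distance between red_gauge and grey_tray below 0.045 m and z of red_gauge in the frame of grey_tray between 0.002 and 0.011 m and angle between red_gauge's own z axis and vertical below 0.12 rad and linear speed of red_gauge below 0.02 m/s) or (horizontal distance between blue_gauge and grey_tray below 0.045 m and z of blue_gauge in the frame of grey_tray between 0.002 and 0.011 m and angle between blue_gauge's own z axis and vertical below 0.12 rad and linear speed of blue_gauge below 0.02 m/s) or (horizontal distance between green_gauge and grey_tray below 0.045 m and z of green_gauge in the frame of grey_tray between 0.002 and 0.011 m and angle between green_gauge's own z axis and vertical below 0.12 rad and linear speed of green_gauge below 0.02 m/s))), for 0.2 s.
At the end, for the whole second after the job is handed in: Each gauge lies flat and still (dial up within 0.12 rad, underside on the tray floor) in the tray of its own colour, its centre within 17 mm of the pad's centre (so its puck is wholly on the pad); all are released, and so the grey tray is empty (horizontal distance between red_gauge and red_tray below 0.017 m and z of red_gauge in the frame of red_tray between 0.002 and 0.011 m and angle between each of red_gauge, blue_gauge, green_gauge's own z axis and vertical below 0.12 rad and linear speed of each of red_gauge, blue_gauge, green_gauge below 0.02 m/s and angular speed of each of red_gauge, blue_gauge, green_gauge below 0.2 rad/s and horizontal distance between blue_gauge and blue_tray below 0.017 m and z of blue_gauge in the frame of blue_tray between 0.002 and 0.011 m and horizontal distance between green_gauge and green_tray below 0.017 m and z of green_gauge in the frame of green_tray between 0.002 and 0.011 m); the robot touches nothing.
It fails at once if a gauge is dropped (let go more than some 13 mm above where it lands) or knocked flying: faster than 0.5 m/s with no finger on it ((contact force between red_gauge and the fingers below 0.01 N and linear speed of red_gauge above 0.5 m/s) or (contact force between blue_gauge and the fingers below 0.01 N and linear speed of blue_gauge above 0.5 m/s) or (contact force between green_gauge and the fingers below 0.01 N and linear speed of green_gauge above 0.5 m/s)).
It fails at once if a gauge is slammed or pressed hard into a tray (more than 60 N between them) (contact force between any of red_gauge, blue_gauge, green_gauge and red_tray above 60 N or contact force between any of red_gauge, blue_gauge, green_gauge and blue_tray above 60 N or contact force between any of red_gauge, blue_gauge, green_gauge and green_tray above 60 N or contact force between any of red_gauge, blue_gauge, green_gauge and grey_tray above 60 N).
It fails at once if the cup, wrench or bulb is displaced by more than 25 mm (distance of any of cup, wrench, bulb from where it was at the start of the episode above 0.025 m).
It also fails if it takes over 109 s, if anything falls off the work surface, if the arm or the gripper's body presses on something with over 40 N, if the wrist force passes 120 N, or if a joint passes its speed limit or range.

ROBOT

A 7-joint arm with a two-finger parallel gripper is mounted at the origin on the work surface. World frame = base frame: x ahead of the robot, y to its left, z up, the work surface at z = 0. Lengths are in m, angles in rad, forces in N, time in s.
With the tool pointing down it reaches from about 0.35 to 0.9 m from the base axis. Payload 8.1 kg.
Tool frame: the origin (TCP) lies at the centre of the arm's flange, where the gripper is bolted on; the fingertips stand 178 mm ahead of it and the grasp point (between the pads) lies 159 mm ahead of it; z points along the fingers, y is the direction in which the jaws open and shut (so a half turn about z gives the same grasp; the last joint's range is limited). The gripper opens to 92 mm and grips with 3 to 60 N. Pads are 19 mm wide; open, the fingers measure 130 mm over their backs; the gripper's body (75 mm by 190 mm) begins 47 mm behind the grasp point.
Start: joints at [1.125, 0.434, 0.025, 1.573, -0.012, 1.134, -0.075], TCP at [0.21, -0.589, 0.405] pointing down, gripper open.
Joint ranges: [-2.62, 2.62], [-0.44, 2.09], [-1.27, 1.32], [0.08, 2.57], [-1.32, 4.46], [0.12, 2], [-2.74, 2.74]. Speed limits (rad/s): [2.22, 2.22, 3.01, 3.01, 3.14, 3.14, 3.14].

INTERFACE

Orientations are given as a rotation vector (axis times angle).
In Python, from cell import arm gives the robot as it stands. The module is installed in compiled form; this text tells all that it offers.
- The arm moves only by the tool move_arm, never from a script. Its argument "steps" is a list of rows, each a list of 4 numbers: the shift along the tool's x, y, z in mm, then the turn about the tool's z in rad. In form: [[x, y, z, twist], ...]. A call has 1 to 20 rows; each row is the pose to reach, as a shift and turn from the pose commanded when the call began, along the tool's axes at that moment; what a row does not reach only later rows make up. A row lasts 1/8 s, in which the tool goes at most 62.5 mm and 10.7 degrees, less where a joint would pass 70% of its speed; a pose out of reach is approached as far as the arm can. A call with a gripper value outside its range is refused whole. "grip" is the finger opening in mm, from 0 to 91.8, set as the call begins (left out, the last holds). The fingers move at their own pace and stop on an object; "grip_force" is the grip in N (left out, the last holds). Time passes only in rows, so rows that repeat a pose let the fingers close. It gives the time, the measured TCP pose, the force and the opening at its end, in the units of the state.
- arm.observe(): the state, without advancing time (a new reading comes with each control period).
- arm.get_image(name): name is "scene" or "top" or "wrist"; returns the picture (480x640x3 uint8, red, green, blue); there is no depth.
- arm.camera_info(name): a dict with "mtx" (3x3 intrinsics, pixels), "pose" (4x4, takes a point from camera to world coordinates); the wrist camera has in their place "T_tool_cam" (4x4, takes a point from camera to tool coordinates, whose origin is the TCP and whose axes are the flange's). Camera axes: x right, y down, z forward; pixel columns grow to the right and rows downward; lengths in m; the calibration is good to about 2 mm. A picture is of the moment at which its call begins: read the wrist's pose just before it. camera_info takes no time and is no camera call.
- arm.sign_off(): hands the job in, once; it reports no verdict.
The state is a dict: "clock": time; "joints": joint angles; "dq": joint speeds; "joint_efforts": joint torques, N m; "position": TCP position; "ee_rot": TCP orientation; "force": force on the tool from outside, world axes, zero at the start; "ft_torque": the same for the moment, N m; "width": opening from 0.0 (shut) to 1.0 (fully open).
Only numpy, scipy, OpenCV 4.12 (cv2) and the standard library are available. Lean on these libraries where they do the work, as an engineer would, in place of code of your own. Each camera call takes 0.05 s, during which the arm holds its last target.

## Working session

There is one attempt and no reset: what is moved stays moved. The work goes in short steps, Python scripts to look and compute and a tool call to move; the robot and the scene stay as the last step left them, time stands still between calls to the robot, and variables do not carry over. Pictures are saved under pics/ and viewed, and the job is handed in when it is done.

Besides the shell and the picture viewer there is one more tool, called after "Request:" by a JSON object that holds its "method" and its "body", one argument or row to a line. move_arm: Moves the arm, as the interface text tells. Its arguments: {"type":"object","properties":{"steps":{"type":"array"},"grip":{"type":"number"},"grip_force":{"type":"number"}},"required":["steps"]}

```bash
mkdir -p pics; python3 - <<'E'
from cell import arm
import cv2
s=arm.observe(); print(s)
for n in("top","scene"):
    i=arm.camera_info(n); print(n,i)
    cv2.imwrite(f"pics/{n}0.png",arm.get_image(n)[:,:,::-1])
print(arm.camera_info("wrist"))
E
```

```text
{'clock': 0.0, 'joints': array([ 1.12540622,  0.43521468,  0.02498272,  1.57407524, -0.01162164,
        1.13398604, -0.07509037]), 'dq': array([ 0.00078038,  0.00198668, -0.00052446,  0.00018882,  0.00012687,
       -0.00099185,  0.00042312]), 'joint_efforts': array([-3.34879610e-05, -6.67852378e+01,  9.85498242e-01, -3.14455855e+01,
       -6.04852522e-02,  4.28826793e-02,  1.24040762e-04]), 'position': array([ 0.20996703, -0.58843834,  0.40395847]), 'ee_rot': array([-3.09411471e+00, -5.35446386e-01,  6.02997338e-04]), 'force': array([ 0.17737879,  0.35965381, -0.09646302]), 'ft_torque': array([ 0.00929517, -0.0345732 , -0.02790795]), 'width': 1.0014163394591016}
top {'mtx': array([[549.11674057,   0.        , 323.32367326],
       [  0.        , 549.11674057, 231.28448289],
       [  0.        ,   0.        ,   1.        ]]), 'pose': array([[ 0.01055339, -0.99546533,  0.09453781,  0.52459038],
       [-0.99988546, -0.00947975,  0.01179863, -0.00437453],
       [-0.01084893, -0.0946515 , -0.99545135,  1.21958842],
       [ 0.        ,  0.        ,  0.        ,  1.        ]])}
scene
[... 236 characters left out ...]
    [ 0.84267424,  0.31626224, -0.4357503 ,  0.4231038 ],
       [-0.02313106, -0.78729573, -0.61614153,  0.60251297],
       [ 0.        ,  0.        ,  0.        ,  1.        ]])}
{'mtx': array([[389.12667721,   0.        , 319.47254532],
       [  0.        , 389.12667721, 241.75220565],
       [  0.        ,   0.        ,   1.        ]]), 'T_tool_cam': array([[ 5.00310441e-04, -9.60478075e-01, -2.78355199e-01,
         7.53117429e-02],
       [ 9.99999769e-01,  3.52297121e-04,  5.81762674e-04,
         3.85438859e-04],
       [-4.60706558e-04, -2.78355426e-01,  9.60478029e-01,
         2.09995490e-02],
       [ 0.00000000e+00,  0.00000000e+00,  0.00000000e+00,
         1.00000000e+00]])}
```

View pics/top0.png

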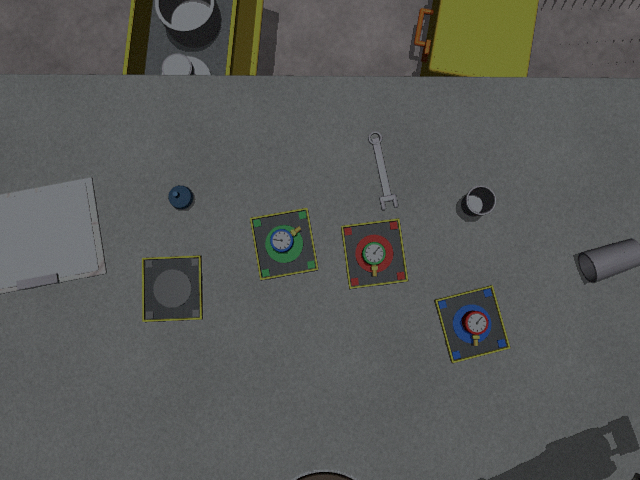

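View pics/scene0.png

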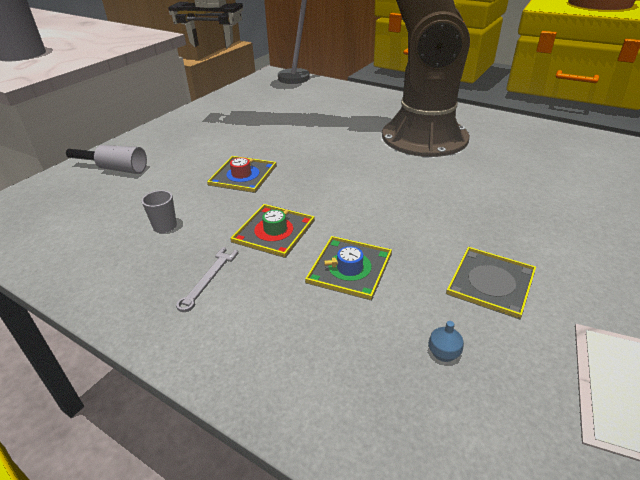

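The top view shows the blue gauge in the green tray (283,240), the green gauge in the red tray (374,253), the red gauge in the blue tray (476,322), and the grey tray empty (172,289). Next I'll measure their positions.

```bash
cat > h.py <<'E'
import numpy as np, cv2
from cell import arm
from scipy.spatial.transform import Rotation as R
def campose(name,s=None):
    i=arm.camera_info(name)
    if name!="wrist": return i["mtx"],i["pose"]
    T=np.eye(4);T[:3,:3]=R.from_rotvec(s["ee_rot"]).as_matrix();T[:3,3]=s["position"]
    return i["mtx"],T@i["T_tool_cam"]
def unproj(uv,z,K,P):
    d=P[:3,:3]@np.linalg.inv(K)@np.array([uv[0],uv[1],1.]);t=(z-P[2,3])/d[2];return P[:3,3]+t*d
def proj(X,K,P):
    c=P[:3,:3].T@(np.asarray(X)-P[:3,3]);u=K@c;return u[:2]/u[2]
E
python3 - <<'E'
from h import *
im=cv2.imread("pics/top0.png");K,P=campose("top")
hsv=cv2.cvtColor(im,cv2.COLOR_BGR2HSV)
yel=cv2.inRange(hsv,(22,120,90),(35,255,255)); yel[:190]=0; yel[370:]=0
n,l,st,ce=cv2.connectedComponentsWithStats(cv2.dilate(yel,np.ones((3,3))))
for k in range(1,n):
    if st[k,4]<150 : continue
    pts=np.argwhere((l==k)&(yel>0))[:,::-1]
    W=np.array([unproj(p,0.012,K,P)[:2]*1000 for p in pts]).astype(np.float32)
    r=cv2.minAreaRect(W); print("tray",ce[k].round(),np.round(r[0],1),np.round(r[1],1),round(r[2],1))
cols={"blue":((100,100,60),(125,255,255)),"green":((50,60,40),(85,255,255)),"red":((0,130,60),(8,255,255))}
for nm,c in (("blue",(283,240)),("green",(374,253)),("red",(476,322)),):
    cr=im[c[1]-35:c[1]+35,c[0]-35:c[0]+35]; cv2.imwrite(f"pics/c_{nm}.png",cv2.resize(cr,None,fx=8,fy=8,interpolation=cv2.INTER_NEAREST))
    h=hsv.copy(); m=cv2.inRange(hsv,(0,0,130),(180,70,255)); mm=np.zeros_like(m);cv2.circle(mm,c,14,255,-1)
    m&=mm; m=cv2.morphologyEx(m,cv2.MORPH_CLOSE,np.ones((5,5)));M=cv2.moments(m,True)
    u=(M['m10']/M['m00'],M['m01']/M['m00']);print(nm,np.round(u,1),M['m00'],(unproj(u,.04,K,P)*1000).round(1))
    b=cv2.inRange(hsv,(14,90,80),(24,255,255));mm[:]=0;cv2.circle(mm,c,26,255,-1);b&=mm;M=cv2.moments(b,True)
    if M['m00']:
        v=(M['m10']/M['m00'],M['m01']/M['m00']);d=unproj(v,.022,K,P)-unproj(u,.04,K,P);print(' stem',np.round(v,1),M['m00'],np.degrees(np.arctan2(d[1],d[0])).round(1),np.linalg.norm(d[:2]))
E
cd pics; python3 -c "
import cv2,numpy as np
cv2.imwrite('cc.png',cv2.resize(np.hstack([cv2.imread(f'c_{n}.png') for n in('blue','green','red')]),(798,266)))"
```

```text
tray [283. 243.] [612.   97.6] [139.5 129.6] 10.7
tray [374. 253.] [ 592.5 -102.2] [139.1 128.9] 8.0
tray [171. 288.] [511.1 342.6] [139.1 129.4] 3.0
tray [472. 324.] [ 441.4 -315.1] [138.8 128.9] 14.8
blue [279. 234.] 1.0 [629.8 105.2  40. ]
 stem [296.3 230. ] 17.0 -73.4 0.037692065952337
green [372.7 249.3] 3.0 [598.7 -96.9  40. ]
 stem [374.6 270.6] 18.0 -172.7 0.04539108051696132
red [472.7 316. ] 3.0 [ 459.2 -309.    40. ]
 stem [475.2 342.4] 18.0 -170.8 0.05768910322535491
```

View pics/cc.png

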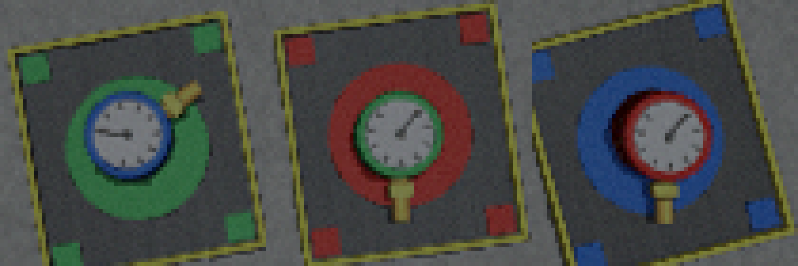

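The tray rectangles measure 139×129 mm, as they should. My dial threshold was too high for this dark image, so I'll lower it.

```bash
python3 - <<'E'
from h import *
im=cv2.imread("pics/top0.png");K,P=campose("top")
hsv=cv2.cvtColor(im,cv2.COLOR_BGR2HSV)
for nm,c in (("blue",(282,240)),("green",(374,253)),("red",(477,322)),):
    m=cv2.inRange(hsv,(0,0,95),(180,60,255)); mm=np.zeros_like(m);cv2.circle(mm,c,14,255,-1)
    m&=mm; m=cv2.morphologyEx(m,cv2.MORPH_CLOSE,np.ones((5,5)));M=cv2.moments(m,True)
    u=(M['m10']/M['m00'],M['m01']/M['m00']);g=unproj(u,.04,K,P);print(nm,np.round(u,1),M['m00'],(g*1000).round(1))
    b=cv2.inRange(hsv,(14,90,80),(26,255,255));mm[:]=0;cv2.circle(mm,c,26,255,-1);b&=mm;M=cv2.moments(b,True)
    v=(M['m10']/M['m00'],M['m01']/M['m00']);d=unproj(v,.024,K,P)-g;print(' stem',np.round(v,1),M['m00'],np.degrees(np.arctan2(d[1],d[0])).round(1),np.linalg.norm(d[:2]))
s=arm.observe();print(R.from_rotvec(s["ee_rot"]).as_matrix().round(4))
E
```

```text
blue [281.  239.8] 247.0 [617.2 100.6  40. ]
 stem [296.3 229.8] 22.0 -53.3 0.039381634215927934
green [373.8 252.8] 257.0 [591.2 -99.4  40. ]
 stem [374.6 270.7] 23.0 -175.4 0.038076452623627695
red [476.5 322.6] 260.0 [ 445.5 -316.9   40. ]
 stem [476.3 340.5] 20.0 -175.3 0.03919111905601894
[[ 9.418e-01  3.361e-01 -6.000e-04]
 [ 3.361e-01 -9.418e-01  1.200e-03]
 [-1.000e-04 -1.400e-03 -1.000e+00]]
```

Dial diameter (about 38 mm) and stem distance (about 39 mm) are plausible. The plan is blue to grey, green to its tray, red to its tray, then blue home. For each gauge I'll hover, check with the wrist camera, then grasp. First move is above the blue gauge, with tool x at yaw 127°.

Request:
{"method": "move_arm", "body": {
  "steps": [
    [12, -10, 0, -0.04],
    [37, -31, 0, -0.11],
    [68, -56, 0, -0.21],
    [105, -87, 0, -0.32],
    [141, -118, 0, -0.43],
    [178, -148, 0, -0.54],
    [215, -179, 0, -0.65],
    [252, -210, 0, -0.77],
    [289, -241, 0, -0.88],
    [326, -271, 0, -0.99],
    [363, -302, 0, -1.1],
    [400, -333, 0, -1.22],
    [437, -364, 0, -1.33],
    [474, -394, 0, -1.44],
    [510, -425, 0, -1.55],
    [547, -456, 0, -1.66],
    [578, -481, 0, -1.76],
    [603, -502, 0, -1.83],
    [615, -512, 0, -1.87],
    [615, -512, 0, -1.87]
  ],
  "grip": 72
}}

```text
clock: 2.6
position: [0.6169, 0.1012, 0.4045]
ee_rot: [-1.404, -2.81, 0.0]
force: [-0.0, -0.5, 0.6]
width: 0.782
```

```bash
cat >> h.py <<'E'
def look(fn,box=None):
    s=arm.observe();im=arm.get_image("wrist")[:,:,::-1].copy();cv2.imwrite(f"pics/{fn}.png",im)
    return s,im,*campose("wrist",s)
def delta(s,x,y,yawdeg=None,gz=None):
    Rm=R.from_rotvec(s["ee_rot"]).as_matrix();yaw=np.degrees(np.arctan2(Rm[1,0],Rm[0,0]))
    g=s["position"]+Rm@[0,0,.159]
    t=np.array([x,y,g[2] if gz is None else gz]);d=Rm.T@(t-g)*1000
    tw=None if yawdeg is None else -np.radians((yawdeg-yaw+180)%360-180)
    print("t",round(s["clock"],2),"grasp pt",(g*1000).round(1),"yaw",yaw.round(1),"tilt",Rm[2,2].round(5),"delta",d.round(1),"twist",None if tw is None else round(tw,3),"w",round(s["width"]*91.8,1),"F",s["force"].round(1))
E
python3 - <<'E'
from h import *
s,im,K,P=look("w1"); delta(s,.6172,.1006,127,.031)
print(proj([.6172,.1006,.04],K,P))
E
```

```text
t 2.6 grasp pt [616.8 101.2 245.5] yaw 126.9 tilt -1.0 delta [-8.000e-01  1.000e-01  2.145e+02] twist -0.002 w 71.8 F [-0.  -0.5  0.6]
[319.51017897 216.02008127]
```

View pics/w1.png

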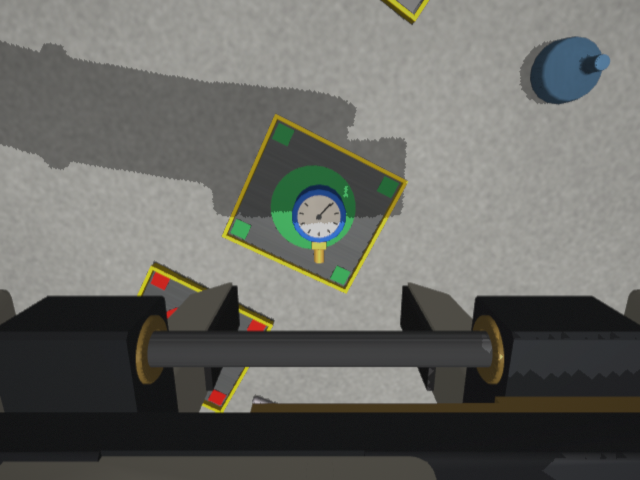

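The wrist image shows the blue dial at (319,215), against a prediction of (319.5,216), with the stem straight along tool x. Descending now.

Request:
{"method": "move_arm", "body": {
  "steps": [
    [0, 0, 10, 0],
    [-1, 0, 30, 0],
    [-1, 0, 60, 0],
    [-1, 0, 90, 0],
    [-1, 0, 120, 0],
    [-1, 0, 150, 0],
    [-1, 0, 175, 0],
    [-1, 0, 195, 0],
    [-1, 0, 207, 0],
    [-1, 0, 213, 0],
    [-1, 0, 214.5, 0],
    [-1, 0, 214.5, 0]
  ]
}}

```text
clock: 4.15
position: [0.6181, 0.0996, 0.1908]
ee_rot: [1.407, 2.808, 0.001]
force: [1.5, 0.1, 0.3]
width: 0.785
```

Request:
{"method": "move_arm", "body": {
  "steps": [
    [0, 0, 0, 0],
    [0, 0, 0, 0],
    [0, 0, 0, 0],
    [0, 0, 0, 0],
    [0, 0, 0, 0],
    [0, 0, 0, 0],
    [0, 0, 0, 0],
    [0, 0, 0, 0]
  ],
  "grip": 40,
  "grip_force": 20
}}

```text
clock: 5.15
position: [0.6179, 0.0994, 0.1904]
ee_rot: [1.407, 2.809, -0.0]
force: [-2.2, -0.6, 4.6]
width: 0.538
```

The jaws stopped at 49.4 mm, so the puck is gripped. Lifting and carrying it to grey.

Request:
{"method": "move_arm", "body": {
  "steps": [
    [0, 0, -2, 0],
    [0, 0, -8, 0],
    [0, 0, -20, 0],
    [0, 0, -40, 0],
    [0, 0, -60, 0],
    [0, 0, -75, 0],
    [5, 1, -80, 0],
    [20, 5, -80, 0],
    [45, 11, -80, 0],
    [75, 18, -80, 0],
    [105, 25, -80, 0],
    [135, 32, -80, 0],
    [165, 39, -80, 0],
    [195, 46, -80, 0],
    [220, 52, -80, 0],
    [240, 57, -80, 0],
    [253, 60, -80, 0],
    [258, 61, -80, 0],
    [258.5, 61, -80, 0],
    [258.5, 61, -80, 0]
  ]
}}

```text
clock: 7.65
position: [0.5125, 0.3421, 0.2701]
ee_rot: [1.409, 2.807, -0.001]
force: [1.4, -0.0, -2.4]
width: 0.541
```

```bash
python3 - <<'E'
from h import *
s,im,K,P=look("w2"); delta(s,.5111,.3426,None,.031)
print(proj([.5111,.3426,.006],K,P))
E
```

```text
t 7.65 grasp pt [512.5 342.  111.1] yaw 126.7 tilt -1.0 delta [ 1.4 -0.7 80.1] twist None w 49.6 F [ 1.4 -0.  -2.4]
[318.210294   245.72111597]
```

View pics/w2.png

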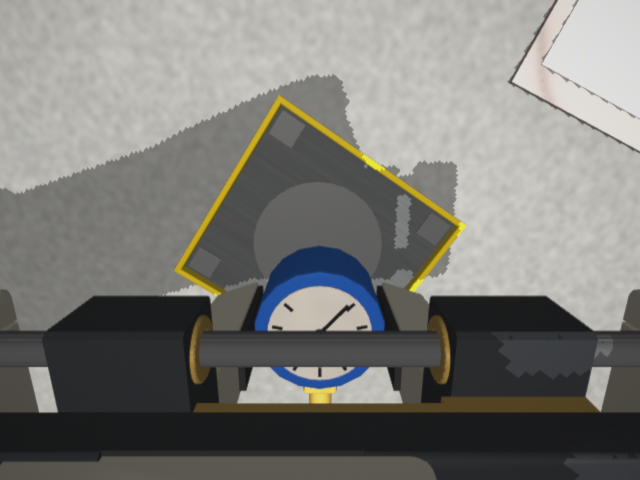

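The gauge is held level, and the grey pad is centred at about (318,245) as predicted. Lowering it.

Request:
{"method": "move_arm", "body": {
  "steps": [
    [1, 0, 5, 0],
    [1.4, -0.7, 17, 0],
    [1.4, -0.7, 35, 0],
    [1.4, -0.7, 53, 0],
    [1.4, -0.7, 66, 0],
    [1.4, -0.7, 73, 0],
    [1.4, -0.7, 76, 0],
    [1.4, -0.7, 78, 0],
    [1.4, -0.7, 79, 0],
    [1.4, -0.7, 79.5, 0],
    [1.4, -0.7, 79.5, 0]
  ]
}}

```text
clock: 9.07
position: [0.5106, 0.3437, 0.1909]
ee_rot: [1.407, 2.809, 0.0]
force: [0.4, 0.4, -2.8]
width: 0.539
```

Request:
{"method": "move_arm", "body": {
  "steps": [
    [0, 0, 0, 0],
    [0, 0, 0, 0],
    [0, 0, 0, 0],
    [0, 0, 0, 0],
    [0, 0, 0, 0],
    [0, 0, 0, 0]
  ],
  "grip": 72
}}

```text
clock: 9.82
position: [0.5105, 0.3437, 0.1907]
ee_rot: [-1.407, -2.809, 0.0]
force: [0.2, 0.2, 0.1]
width: 0.785
```

Request:
{"method": "move_arm", "body": {
  "steps": [
    [0, 0, -5, 0],
    [0, 0, -20, 0],
    [0, 0, -50, 0],
    [0, 0, -85, 0],
    [-8, -4, -115, 0.04],
    [-28, -14, -140, 0.15],
    [-60, -30, -150, 0.32],
    [-93, -46, -150, 0.49],
    [-125, -62, -150, 0.66],
    [-157, -78, -150, 0.83],
    [-190, -94, -150, 1.0],
    [-222, -110, -150, 1.17],
    [-254, -127, -150, 1.34],
    [-286, -143, -150, 1.51],
    [-319, -159, -150, 1.68],
    [-351, -175, -150, 1.85],
    [-379, -189, -150, 2.0],
    [-397, -198, -150, 2.09],
    [-403, -201, -150, 2.126],
    [-403, -201, -150, 2.126]
  ]
}}

```text
clock: 12.32
position: [0.5908, -0.0989, 0.3412]
ee_rot: [-3.138, -0.138, -0.001]
force: [1.1, 1.0, -0.1]
width: 0.784
```

```bash
python3 - <<'E'
from h import *
s,im,K,P=look("w3"); delta(s,.5912,-.0994,5,.031)
print(proj([.5912,-.0994,.04],K,P))
cv2.imwrite("pics/top3.png",arm.get_image("top")[:,:,::-1])
E
```

```text
t 12.32 grasp pt [590.9 -98.9 182.2] yaw 5.0 tilt -1.0 delta [  0.2   0.6 151.2] twist 0.001 w 72.0 F [ 1.1  1.  -0.1]
[319.67542001 234.09612968]
```

View pics/w3.png

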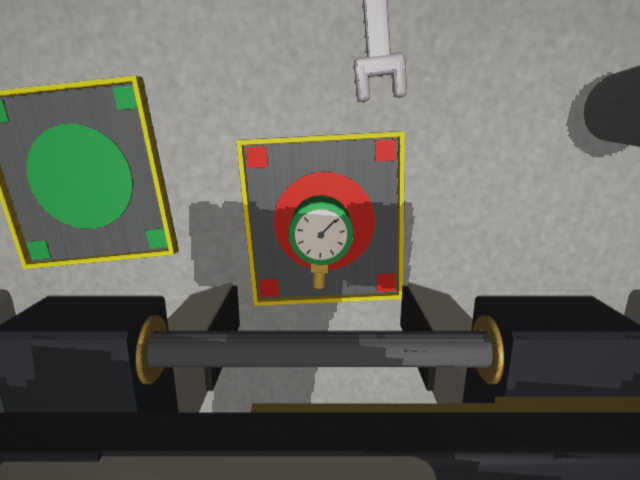

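View pics/top3.png

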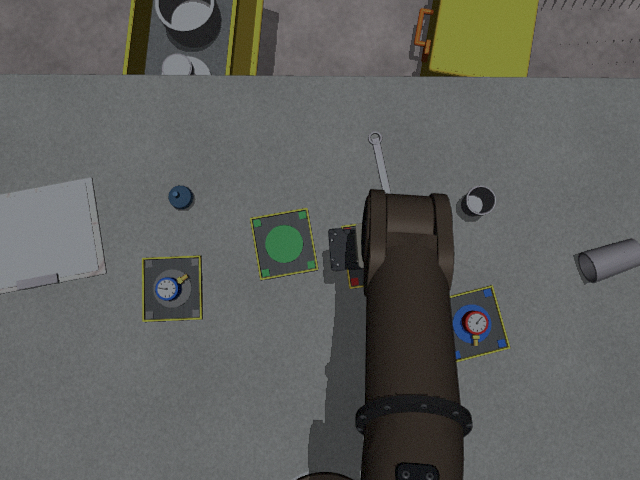

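The wrist image shows the green dial at (321,234), within 1 px of prediction. The top view shows the blue gauge at (168,288) in the grey tray. Grasping green.

Request:
{"method": "move_arm", "body": {
  "steps": [
    [0, 0.5, 10, 0],
    [0, 0.5, 30, 0],
    [0, 0.5, 60, 0],
    [0, 0.5, 90, 0],
    [0, 0.5, 115, 0],
    [0, 0.5, 135, 0],
    [0, 0.5, 145, 0],
    [0, 0.5, 150, 0],
    [0, 0.5, 151, 0],
    [0, 0.5, 151, 0]
  ]
}}

```text
clock: 13.68
position: [0.5911, -0.0999, 0.1903]
ee_rot: [3.138, 0.136, 0.002]
force: [-0.4, 0.1, -0.4]
width: 0.784
```

Request:
{"method": "move_arm", "body": {
  "steps": [
    [0, 0, 0, 0],
    [0, 0, 0, 0],
    [0, 0, 0, 0],
    [0, 0, 0, 0],
    [0, 0, 0, 0],
    [0, 0, 0, 0],
    [0, 0, 0, 0]
  ],
  "grip": 40
}}

```text
clock: 14.55
position: [0.5909, -0.0999, 0.1899]
ee_rot: [3.139, 0.136, 0.0]
force: [-0.8, 0.8, 5.5]
width: 0.539
```

```bash
python3 - <<'E'
from h import *
s=arm.observe();delta(s,.6120,.0976)
E
```

```text
t 14.55 grasp pt [ 591.  -100.    30.9] yaw 5.0 tilt -1.0 delta [  38.1 -195.    -0. ] twist None w 49.4 F [-0.8  0.8  5.5]
```

Request:
{"method": "move_arm", "body": {
  "steps": [
    [0, 0, -2, 0],
    [0, 0, -8, 0],
    [0, 0, -20, 0],
    [0, 0, -40, 0],
    [0, 0, -60, 0],
    [1, -5, -75, 0],
    [4, -20, -80, 0],
    [9, -45, -80, 0],
    [14, -72, -80, 0],
    [19, -99, -80, 0],
    [24, -126, -80, 0],
    [29, -150, -80, 0],
    [33, -170, -80, 0],
    [36, -185, -80, 0],
    [38, -193, -80, 0],
    [38, -195, -80, 0],
    [38, -195, -80, 0]
  ]
}}

```text
clock: 16.68
position: [0.6118, 0.0969, 0.2697]
ee_rot: [3.138, 0.135, -0.0]
force: [-0.7, 0.5, -1.5]
width: 0.538
```

```bash
python3 - <<'E'
from h import *
s,im,K,P=look("w4"); delta(s,.6120,.0976,None,.031)
print(proj([.6120,.0976,.006],K,P))
E
```

```text
t 16.68 grasp pt [611.8  96.8 110.7] yaw 4.9 tilt -1.0 delta [ 0.2 -0.8 79.7] twist None w 49.4 F [-0.7  0.5 -1.5]
[317.46899199 248.89651146]
```

View pics/w4.png

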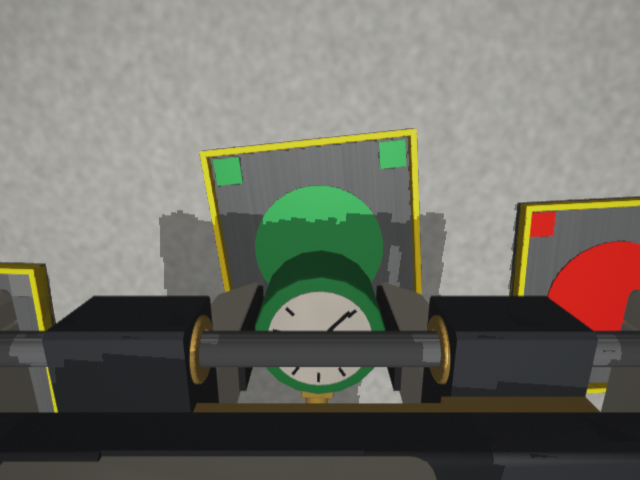

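The green gauge is held level, with the green pad centred at about (318,247) against a prediction of (317,249). Lowering and releasing.

Request:
{"method": "move_arm", "body": {
  "steps": [
    [0, -0.8, 5, 0],
    [0, -0.8, 17, 0],
    [0, -0.8, 35, 0],
    [0, -0.8, 53, 0],
    [0, -0.8, 66, 0],
    [0, -0.8, 73, 0],
    [0, -0.8, 76, 0],
    [0, -0.8, 78, 0],
    [0, -0.8, 79, 0],
    [0, -0.8, 79.5, 0],
    [0, -0.8, 79.5, 0]
  ]
}}

```text
clock: 18.1
position: [0.6118, 0.0984, 0.1904]
ee_rot: [3.139, 0.136, 0.0]
force: [-0.4, 0.7, -1.4]
width: 0.538
```

Request:
{"method": "move_arm", "body": {
  "steps": [
    [0, 0, 0, 0],
    [0, 0, 0, 0],
    [0, 0, 0, 0],
    [0, 0, 0, 0],
    [0, 0, 0, 0],
    [0, 0, 0, 0]
  ],
  "grip": 72
}}

```text
clock: 18.85
position: [0.6118, 0.0984, 0.1902]
ee_rot: [3.139, 0.136, 0.0]
force: [0.7, -0.4, -0.3]
width: 0.785
```

```bash
python3 - <<'E'
from h import *
s=arm.observe();delta(s,.4455,-.3169,4.7,.191)
E
```

```text
t 18.85 grasp pt [611.8  98.4  31.2] yaw 5.0 tilt -1.0 delta [-201.6  399.4 -159.8] twist 0.005 w 72.1 F [ 0.7 -0.4 -0.3]
```

Request:
{"method": "move_arm", "body": {
  "steps": [
    [0, 0, -5, 0],
    [0, 0, -20, 0],
    [0, 0, -50, 0],
    [0, 0, -85, 0],
    [-4, 8, -115, 0],
    [-14, 28, -140, 0],
    [-30, 60, -150, 0],
    [-47, 93, -150, 0],
    [-65, 128, -150, 0],
    [-83, 164, -150, 0],
    [-101, 200, -150, 0],
    [-119, 236, -150, 0],
    [-137, 271, -150, 0],
    [-155, 307, -150, 0],
    [-172, 341, -150, 0],
    [-186, 368, -150, 0],
    [-196, 388, -150, 0],
    [-201, 397, -150, 0],
    [-201.6, 399.4, -150, 0],
    [-201.6, 399.4, -150, 0]
  ]
}}

```text
clock: 21.35
position: [0.446, -0.3161, 0.3404]
ee_rot: [-3.138, -0.138, -0.001]
force: [0.5, -0.1, 0.4]
width: 0.783
```

```bash
python3 - <<'E'
from h import *
s,im,K,P=look("w5"); delta(s,.4455,-.3169,4.7,.031)
print(proj([.4455,-.3169,.04],K,P))
E
```

```text
t 21.35 grasp pt [ 446.1 -316.1  181.4] yaw 5.0 tilt -1.0 delta [ -0.7   0.8 150.4] twist 0.006 w 71.9 F [ 0.5 -0.1  0.4]
[319.87610994 235.48439406]
```

View pics/w5.png

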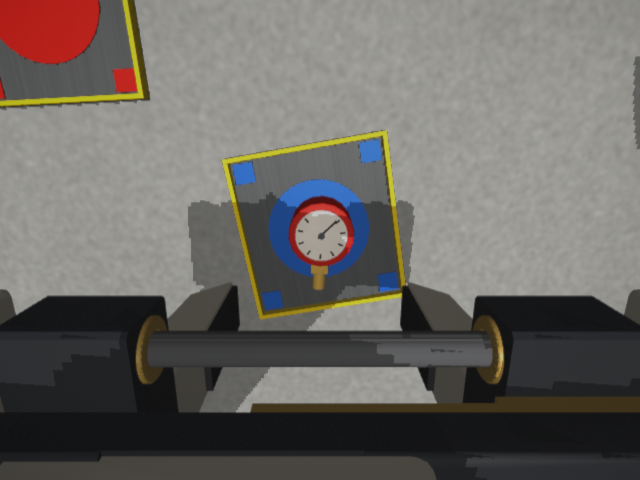

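The red dial is at (321,235), predicted (320,235.5). Grasping red.

Request:
{"method": "move_arm", "body": {
  "steps": [
    [0, 1, 10, 0],
    [-0.7, 1, 30, 0],
    [-0.7, 1, 60, 0],
    [-0.7, 1, 90, 0],
    [-0.7, 1, 115, 0],
    [-0.7, 1, 135, 0],
    [-0.7, 1, 145, 0],
    [-0.7, 1, 149.5, 0],
    [-0.7, 1, 150.5, 0],
    [-0.7, 1, 150.5, 0]
  ]
}}

```text
clock: 22.65
position: [0.4451, -0.3181, 0.1903]
ee_rot: [3.138, 0.136, 0.001]
force: [2.0, -0.1, -0.2]
width: 0.781
```

Request:
{"method": "move_arm", "body": {
  "steps": [
    [0, 0, 0, 0],
    [0, 0, 0, 0],
    [0, 0, 0, 0],
    [0, 0, 0, 0],
    [0, 0, 0, 0],
    [0, 0, 0, 0],
    [0, 0, 0, 0]
  ],
  "grip": 40
}}

```text
clock: 23.52
position: [0.445, -0.318, 0.1899]
ee_rot: [3.139, 0.136, 0.0]
force: [-0.2, 0.9, 5.3]
width: 0.539
```

```bash
python3 - <<'E'
from h import *
s=arm.observe();delta(s,.5925,-.1022)
E
```

```text
t 23.52 grasp pt [ 445.  -318.    30.9] yaw 5.0 tilt -1.0 delta [ 165.7 -202.2    0. ] twist None w 49.5 F [-0.2  0.9  5.3]
```

Request:
{"method": "move_arm", "body": {
  "steps": [
    [0, 0, -2, 0],
    [0, 0, -8, 0],
    [0, 0, -20, 0],
    [0, 0, -40, 0],
    [0, 0, -60, 0],
    [3, -4, -75, 0],
    [12, -15, -80, 0],
    [29, -36, -80, 0],
    [48, -59, -80, 0],
    [68, -83, -80, 0],
    [88, -107, -80, 0],
    [107, -131, -80, 0],
    [126, -154, -80, 0],
    [142, -174, -80, 0],
    [155, -190, -80, 0],
    [163, -199, -80, 0],
    [165.7, -202, -80, 0],
    [165.7, -202, -80, 0]
  ]
}}

```text
clock: 25.78
position: [0.5923, -0.1029, 0.2697]
ee_rot: [3.138, 0.135, -0.001]
force: [0.5, -0.6, -0.9]
width: 0.541
```

```bash
python3 - <<'E'
from h import *
s,im,K,P=look("w6"); delta(s,.5925,-.1022,None,.031)
print(proj([.5925,-.1022,.006],K,P))
E
```

```text
t 25.77 grasp pt [ 592.2 -103.   110.7] yaw 4.9 tilt -1.0 delta [ 0.4 -0.8 79.7] twist None w 49.7 F [ 0.5 -0.6 -0.9]
[317.50394158 248.70050995]
```

View pics/w6.png

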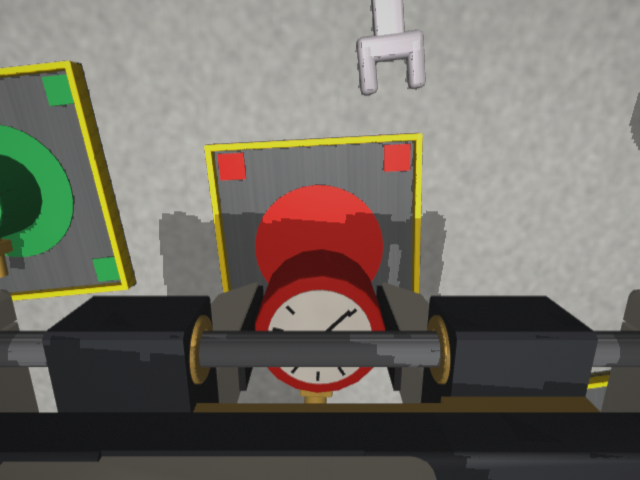

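The red gauge is level, with the red pad at about (319,247) as predicted. Lowering.

Request:
{"method": "move_arm", "body": {
  "steps": [
    [0, -0.8, 5, 0],
    [0, -0.8, 17, 0],
    [0, -0.8, 35, 0],
    [0, -0.8, 53, 0],
    [0, -0.8, 66, 0],
    [0, -0.8, 73, 0],
    [0, -0.8, 76, 0],
    [0, -0.8, 78, 0],
    [0, -0.8, 79, 0],
    [0, -0.8, 79.5, 0],
    [0, -0.8, 79.5, 0]
  ]
}}

```text
clock: 27.2
position: [0.5925, -0.1016, 0.1904]
ee_rot: [3.139, 0.136, 0.0]
force: [0.4, 0.1, -3.5]
width: 0.543
```

Request:
{"method": "move_arm", "body": {
  "steps": [
    [0, 0, 0, 0],
    [0, 0, 0, 0],
    [0, 0, 0, 0],
    [0, 0, 0, 0],
    [0, 0, 0, 0],
    [0, 0, 0, 0]
  ],
  "grip": 72
}}

```text
clock: 27.95
position: [0.5924, -0.1016, 0.1902]
ee_rot: [3.139, 0.136, -0.0]
force: [0.5, 1.1, -0.2]
width: 0.784
```

```bash
python3 - <<'E'
from h import *
s=arm.observe();delta(s,.5106,.3437,126.8,.191)
E
```

```text
t 27.95 grasp pt [ 592.4 -101.6   31.2] yaw 5.0 tilt -1.0 delta [ -43.  -450.7 -159.8] twist -2.126 w 72.0 F [ 0.5  1.1 -0.2]
```

Request:
{"method": "move_arm", "body": {
  "steps": [
    [0, 0, -5, 0],
    [0, 0, -20, 0],
    [0, 0, -50, 0],
    [0, 0, -85, 0],
    [-1, -9, -115, -0.04],
    [-3, -32, -140, -0.15],
    [-6, -68, -150, -0.32],
    [-10, -104, -150, -0.49],
    [-13, -140, -150, -0.66],
    [-17, -176, -150, -0.83],
    [-20, -212, -150, -1.0],
    [-24, -248, -150, -1.17],
    [-27, -284, -150, -1.34],
    [-31, -320, -150, -1.51],
    [-34, -356, -150, -1.68],
    [-38, -392, -150, -1.85],
    [-40, -424, -150, -2.0],
    [-42, -443, -150, -2.09],
    [-43, -450.7, -150, -2.126],
    [-43, -450.7, -150, -2.126]
  ]
}}

```text
clock: 30.45
position: [0.5106, 0.3435, 0.3407]
ee_rot: [1.408, 2.808, 0.0]
force: [0.1, -0.5, -0.5]
width: 0.787
```

```bash
python3 - <<'E'
from h import *
s,im,K,P=look("w7"); delta(s,.5106,.3437,126.8,.031)
print(proj([.5106,.3437,.04],K,P))
E
```

```text
t 30.45 grasp pt [510.7 343.5 181.7] yaw 126.7 tilt -1.0 delta [  0.3   0.  150.7] twist -0.001 w 72.3 F [ 0.1 -0.5 -0.5]
[319.38355905 232.96813468]
```

View pics/w7.png

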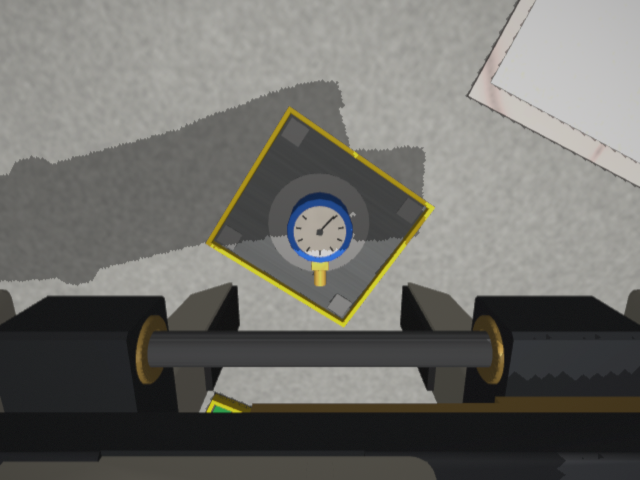

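The blue dial is at (319.5,231), upright in the grey tray and about 1 mm from prediction. Regrasping it.

Request:
{"method": "move_arm", "body": {
  "steps": [
    [0.5, 0, 10, 0],
    [1, 0, 30, 0],
    [1, 0, 60, 0],
    [1, 0, 90, 0],
    [1, 0, 115, 0],
    [1, 0, 135, 0],
    [1, 0, 145, 0],
    [1, 0, 149.5, 0],
    [1, 0, 150.5, 0],
    [1, 0, 150.5, 0]
  ]
}}

```text
clock: 31.75
position: [0.5101, 0.3447, 0.1904]
ee_rot: [1.407, 2.808, 0.001]
force: [0.2, 0.3, -0.8]
width: 0.781
```

Request:
{"method": "move_arm", "body": {
  "steps": [
    [0, 0, 0, 0],
    [0, 0, 0, 0],
    [0, 0, 0, 0],
    [0, 0, 0, 0],
    [0, 0, 0, 0],
    [0, 0, 0, 0],
    [0, 0, 0, 0]
  ],
  "grip": 40
}}

```text
clock: 32.62
position: [0.51, 0.3445, 0.1899]
ee_rot: [1.407, 2.809, 0.0]
force: [-0.3, -1.3, 4.5]
width: 0.539
```

```bash
python3 - <<'E'
from h import *
s=arm.observe();delta(s,.4414,-.3151,75)
E
```

```text
t 32.62 grasp pt [510.  344.5  30.9] yaw 126.8 tilt -1.0 delta [-487.2 -449.9   -0. ] twist 0.904 w 49.4 F [-0.3 -1.3  4.5]
```

Request:
{"method": "move_arm", "body": {
  "steps": [
    [0, 0, -2, 0],
    [0, 0, -8, 0],
    [0, 0, -20, 0],
    [0, 0, -40, 0],
    [0, 0, -65, 0],
    [0, 0, -85, 0],
    [0, 0, -95, 0],
    [0, 0, -100, 0]
  ]
}}

```text
clock: 33.62
position: [0.51, 0.3444, 0.2904]
ee_rot: [1.407, 2.808, 0.001]
force: [0.4, -0.7, -2.7]
width: 0.541
```

Request:
{"method": "move_arm", "body": {
  "steps": [
    [-7, -7, 0, 0.01],
    [-24, -22, 0, 0.05],
    [-49, -45, 0, 0.09],
    [-78, -72, 0, 0.14],
    [-107, -99, 0, 0.2],
    [-136, -126, 0, 0.25],
    [-166, -153, 0, 0.31],
    [-195, -180, 0, 0.36],
    [-224, -207, 0, 0.42],
    [-253, -234, 0, 0.47],
    [-283, -261, 0, 0.53],
    [-312, -288, 0, 0.58],
    [-341, -315, 0, 0.63],
    [-370, -342, 0, 0.69],
    [-400, -369, 0, 0.74],
    [-429, -396, 0, 0.8],
    [-456, -421, 0, 0.85],
    [-475, -439, 0, 0.88],
    [-485, -448, 0, 0.9],
    [-487.2, -450, 0, 0.904]
  ]
}}

```text
clock: 36.12
position: [0.441, -0.3153, 0.2895]
ee_rot: [-2.493, -1.911, -0.0]
force: [-0.3, 0.3, -2.2]
width: 0.543
```

Request:
{"method": "move_arm", "body": {
  "steps": [
    [0, 0, 5, 0],
    [0, 0, 15, 0],
    [0, 0, 20, 0],
    [0, 0, 20, 0]
  ]
}}

```text
clock: 36.62
position: [0.4412, -0.3147, 0.2691]
ee_rot: [-2.491, -1.912, 0.001]
force: [0.3, 0.5, -1.7]
width: 0.538
```

```bash
python3 - <<'E'
from h import *
s,im,K,P=look("w8"); delta(s,.4414,-.3151,None,.031)
print(proj([.4414,-.3151,.006],K,P))
E
```

```text
t 36.62 grasp pt [ 441.  -314.6  110.1] yaw 75.0 tilt -1.0 delta [-0.5  0.6 79.1] twist None w 49.3 F [ 0.3  0.5 -1.7]
[319.73184498 249.30091982]
```

View pics/w8.png

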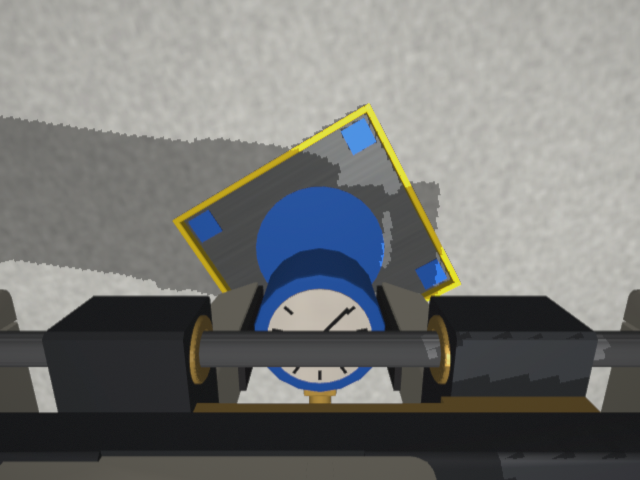

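The blue gauge is held level above the blue pad, centred at about (320,248) against a prediction of (320,249). Lowering and releasing, then backing off upward.

Request:
{"method": "move_arm", "body": {
  "steps": [
    [-0.5, 0.6, 5, 0],
    [-0.5, 0.6, 17, 0],
    [-0.5, 0.6, 35, 0],
    [-0.5, 0.6, 53, 0],
    [-0.5, 0.6, 66, 0],
    [-0.5, 0.6, 73, 0],
    [-0.5, 0.6, 76, 0],
    [-0.5, 0.6, 78, 0],
    [-0.5, 0.6, 78.7, 0],
    [-0.5, 0.6, 78.7, 0]
  ]
}}

```text
clock: 37.92
position: [0.4418, -0.3158, 0.1913]
ee_rot: [2.492, 1.912, 0.0]
force: [0.2, -0.1, -1.5]
width: 0.54
```

Request:
{"method": "move_arm", "body": {
  "steps": [
    [0, 0, 0, 0],
    [0, 0, 0, 0],
    [0, 0, 0, 0],
    [0, 0, 0, 0],
    [0, 0, 0, 0],
    [0, 0, 0, 0]
  ],
  "grip": 72
}}

```text
clock: 38.67
position: [0.4417, -0.3158, 0.191]
ee_rot: [2.493, 1.912, -0.0]
force: [-0.0, 0.2, -0.3]
width: 0.786
```

Request:
{"method": "move_arm", "body": {
  "steps": [
    [0, 0, -3, 0],
    [0, 0, -12, 0],
    [0, 0, -30, 0],
    [0, 0, -60, 0],
    [0, 0, -90, 0],
    [0, 0, -120, 0],
    [0, 0, -150, 0],
    [0, 0, -175, 0],
    [0, 0, -190, 0],
    [0, 0, -200, 0],
    [0, 0, -200, 0]
  ]
}}

```text
clock: 40.05
position: [0.4417, -0.3158, 0.3913]
ee_rot: [2.492, 1.912, 0.0]
force: [0.1, 0.7, -0.5]
width: 0.784
```

```bash
python3 - <<'E'
from h import *
s,im,K,P=look("w9"); delta(s,.21,-.589,19.6)
E
```

```text
t 40.05 grasp pt [ 441.8 -315.9  232.3] yaw 75.0 tilt -1.0 delta [-323.9 -153.1   -0. ] twist 0.967 w 71.9 F [ 0.1  0.7 -0.5]
```

View pics/w9.png

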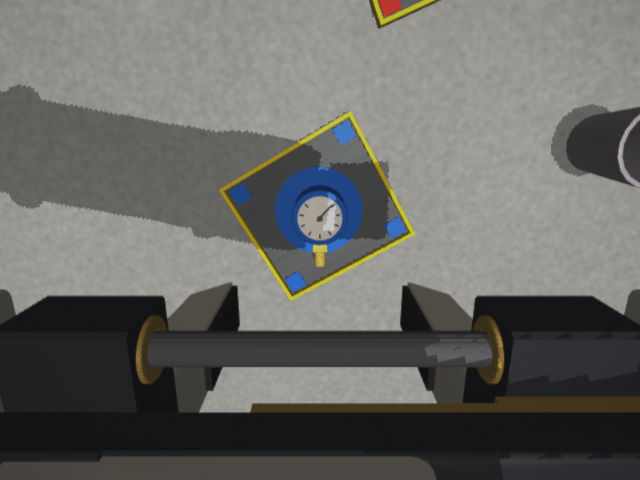

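The blue gauge sits on the blue pad and is released, with its dial at (320,217). I'll move the arm aside to check everything from the top camera.

Request:
{"method": "move_arm", "body": {
  "steps": [
    [-8, -4, 0, 0.02],
    [-25, -12, 0, 0.07],
    [-52, -24, 0, 0.15],
    [-84, -40, 0, 0.25],
    [-116, -55, 0, 0.35],
    [-148, -70, 0, 0.44],
    [-180, -85, 0, 0.54],
    [-212, -100, 0, 0.63],
    [-244, -115, 0, 0.73],
    [-276, -130, 0, 0.82],
    [-302, -143, 0, 0.9],
    [-318, -150, 0, 0.95],
    [-324, -153, 0, 0.967],
    [-324, -153, 0, 0.967]
  ]
}}

```text
clock: 41.85
position: [0.2104, -0.5889, 0.3909]
ee_rot: [-3.095, -0.535, -0.001]
force: [-0.9, 0.9, 0.3]
width: 0.789
```

```bash
python3 - <<'E'
from h import *
im=arm.get_image("top")[:,:,::-1].copy();cv2.imwrite("pics/top9.png",im);K,P=campose("top")
hsv=cv2.cvtColor(im,cv2.COLOR_BGR2HSV);o=im.copy()
for nm,t in (("green",(.612,.0976)),("red",(.5925,-.1022)),("blue",(.4414,-.3151))):
    c=tuple(int(round(v)) for v in proj([*t,.04],K,P))
    m=cv2.inRange(hsv,(0,0,95),(180,60,255)); mm=np.zeros_like(m);cv2.circle(mm,c,14,255,-1)
    m&=mm; m=cv2.morphologyEx(m,cv2.MORPH_CLOSE,np.ones((5,5)));M=cv2.moments(m,True)
    u=(M['m10']/M['m00'],M['m01']/M['m00']);g=unproj(u,.04,K,P);print(nm,np.round(u,1),M['m00'],((g[:2]-t)*1000).round(1))
s=arm.observe();delta(s,.21,-.589)
E
```

```text
green [281.7 242.3] 256.0 [-0.   1.4]
red [374.7 251.8] 257.0 [0.9 1. ]
blue [475.6 324.1] 258.0 [1.  0.1]
t 41.9 grasp pt [ 210.9 -588.4  231.9] yaw 19.7 tilt -1.0 delta [-1.1  0.2 -0. ] twist None w 72.1 F [ 0.6 -0.  -0. ]
```

View pics/top9.png

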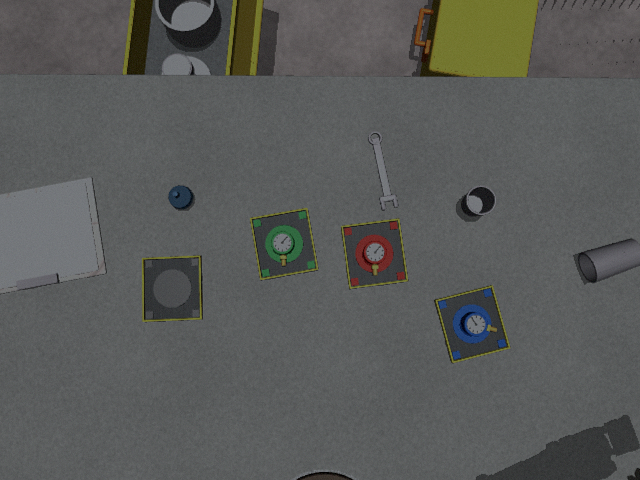

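The top view shows green at (282,242), red at (375,252) and blue at (476,324), each on its own pad within 2 mm of centre. The grey tray is empty and the bystanders are where they were.

```bash
python3 -c "
from cell import arm
print(arm.sign_off())"
```

```text
the job is handed in; nothing more can be done
None
```

I put all three gauges on their own pads and handed the job in at about 42 s of the 109 s allowed. Blue was parked in the grey tray while green and red went to their own trays, and then blue went home.

- **Placement:** the last top view measured each gauge within 2 mm of its pad centre, against the 17 mm allowed. All are dial up and released, and the grey tray is empty.
- **Bystanders:** the cup, wrench and bulb show at the same places in the top view as at the start. I compared these by eye, not by measurement.
- **Forces:** readings at the end of each move stayed below about 6 N.
- **Robot:** the arm is clear of everything.

Only one check went wrong. My first brightness threshold for finding the dials was too high for the dark image and gave bad centres, so I lowered it and re-measured before moving. No other check failed or disagreed.

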